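Unpack UV curing lamps from the push-and-turn safety tub

ROBOT

A 7-joint arm with a two-finger parallel gripper is mounted at the origin on a cart in front of the work surface, level with it; the furniture and walls round the work are solid. World frame = base frame: x ahead of the robot, y to its left, z up, the work surface at z = 0. Lengths are in m, angles in rad, forces in N, time in s.
With the tool pointing down it reaches from about 0.425 to 0.95 m from the base axis. Payload 4.7 kg.
Tool frame: the origin (TCP) lies on the centre line of the jaws, within the pads' length; the fingertips stand env.nose_length ahead of it and the grasp point (between the pads) lies 5 mm behind it (env.nose_length is the distance from the TCP to the fingertips, in m); z points along the fingers, y is the line along which they close (so a half turn about z gives the same grasp; the last joint's range is limited). The gripper opens to 87 mm and grips with 3 to 60 N. Pads are 19 mm wide; open, the fingers measure 117 mm over their backs; the gripper's body (75 mm by 190 mm) begins 51 mm behind the grasp point.
Start: joints at [-1.171, 0.469, -0.049, 1.532, 0.024, 1.141, -0.082], TCP at [0.281, 0.614, 0.237] pointing down, gripper open.
Joint ranges: [-2.59, 2.59], [-0.33, 1.99], [-1.39, 1.29], [0.1, 2.45], [-1.04, 4.18], [0.21, 1.99], [-2.66, 2.66]. Speed limits (rad/s): [2.57, 2.57, 3.14, 3.14, 3.14, 3.14, 3.14].

INTERFACE

Orientations are given as a unit quaternion [w, x, y, z].
In Python, from rig import env gives the robot as it stands.
- The arm moves only by the shell command python3 -m crank 'ROWS' [OPENING]. ROWS is JSON, a list of rows, each an object of numbers: "tx", "ty", "tz": the shift along the world's x, y, z in mm; "wx", "wy", "wz": the turn, a rotation vector about the world's x, y, z in degrees. A call has 1 to 12 rows; each row is the pose to reach, as a shift and turn from the pose commanded when the call began; what a row does not reach only later rows make up. A row lasts 1/8 s, in which the tool goes at most 62.5 mm and 10.7 degrees, less where a joint would pass 70% of its speed; a pose out of reach is approached as far as the arm can. A call with a gripper value outside its range is refused whole. OPENING is the opening, from 0 (shut) to 1 (fully open), set as the call begins (- or left out, the last holds). The fingers move at their own pace and stop on an object; the grip force is fixed at half the most. Time passes only in rows, so rows that repeat a pose let the fingers close. It gives the time, the measured TCP pose, the force, the opening and the grip force at its end, in the units of the state.
- env.observe(): the state, without advancing time (a new reading comes with each control period).
- env.capture(name): name is "side" or "top"; returns the picture (480x640x3 uint8, red, green, blue); there is no depth.
- env.camera_model(name): a dict with "fx", "fy", "cx", "cy" (pixels), "rvec" (rotation vector, rad) and "tvec" (3), from world to camera coordinates, as OpenCV has them. Camera axes: x right, y down, z forward; pixel columns grow to the right and rows downward; lengths in m; the calibration is good to about 2 mm. A picture is of the moment at which its call begins. camera_model takes no time and is no camera call.
- env.job_done(): hands the job in; it is judged then, once.
The state is a dict: "time": time; "joints": joint angles; "joint_vel": joint speeds; "tau": joint torques, N m; "tool_pos": TCP position; "tool_rot": TCP orientation; "force": force on the tool from outside, world axes, zero at the start; "torque": the same for the moment, N m; "finger_gap": finger opening in m; "gripper_force": force on a finger pad.
Only numpy, scipy, OpenCV 4.12 (cv2) and the standard library are available. Lean on these libraries where they do the work, as an engineer would, in place of code of your own. Each camera call takes 0.05 s, during which the arm holds its last target. There are 200 camera calls.

TASK

Open the lamp safety tub: press its child-resistant lid down hard against the spring and, keeping it pressed, turn it anticlockwise until it lifts off, then lay the lid the right way up on the middle of the grey work mat. Take the two glass lamps out of the tub and set each one gently, base up, into a free cup of the round lamp tray. Let go of everything, do not knock or tip any lamp, and leave the lamp and the jar that already stand in the tray, and the other things on the desk, where they are.

Things in the scene. Friction and masses are not known exactly. Their poses are not given: they have to be found in the camera images.
- tub: round white safety tub, held fast to the desk by a rubber suction foot 162 mm across (a tab reaches 96 mm out on its -x side). Origin: centre of the underside, z up. Body 152 mm across up to z = 36 mm, then a neck 132 mm outside, 126 mm inside, rim at z = 59 mm. Three foam cups on its floor, 32.5 mm from the axis at 60, 180 and 300 degrees from its x axis; cup floors at z = 10 mm
- lid: grey push-and-turn lid of the tub, 0.14 kg. Origin: centre of the lower edge of its skirt, z up; closed, it is 46 mm above the tub's origin with the x axes parallel. Skirt 154 mm across, 27 mm high; dome 120 mm across, flat at z = 63 mm; on it a grip bar, 90 mm long (lid's x), 22 mm thick (lid's y), z = 63 to 92 mm. Pressed and turned anticlockwise by 0.6 to 1.5 rad it lifts straight off
- lid_bar (a point): middle of the top edge of the lid's grip bar, 92 mm above the lid's origin; axes as the lid's. Closed, three lugs inside the skirt are sprung up into notches of the neck: the lid can neither turn nor lift. Pressed down 4 mm (about 15 N) and held, it turns anticlockwise (seen from above) with little torque, under 0.3 Nm; the lugs clear the teeth at 0.55 rad. About 1.5 mm of side play
- seal (a joint): travel of the spring-loaded sealing ring in the tub's mouth (inner width 124 mm) in m, positive down: 0 under the closed lid (ring top 69 mm over the desk, pushing up with 9 N), 0.004 when the lid is pressed just far enough to turn (15 N), 0.007 at the stop (20 N), -0.004 with the lid off (ring top at 73 mm)
- tray: round black lamp tray, 176 mm across, outer rim 17 mm high, fixed to the desk, with four round foam cups, two of them free. Origin: centre of the underside, z up. The cup walls reach 22 mm over the desk, a cup is 50 mm wide inside and its soft floor is at z = 8 mm; the cup centres lie 50 mm from the tray's axis, 71 mm apart
- mat: square dark grey work mat, 180 x 180 x 3 mm, fixed flat on the desk. Origin: centre of its underside, so its top is 3 mm higher
- laminator_corner (a point): left front lower corner of the big laminating machine, fixed: from here its front runs towards -y and its side towards +x, 0.39 m high over its whole length. It stands between the mat and the back of the desk: keep gripper and wrist clear of it
- tray_cup1 (a point): centre of the floor of one cup of the tray, 8 mm over the desk; axes as the tray's
- tray_cup2 (a point): centre of the floor of one cup of the tray, 8 mm over the desk; axes as the tray's
- tray_cup3 (a point): centre of the floor of one cup of the tray, 8 mm over the desk; axes as the tray's
- tray_cup4 (a point): centre of the floor of one cup of the tray, 8 mm over the desk; axes as the tray's
- lamp_a: glass reflector lamp standing on its rounded glass front, metal base up: 86 mm tall, at most 53 mm across (27 mm above the front), tapering to 29 mm; the metal base, 26 mm across, runs from 54 to 86 mm above the front: grip it there. 0.06 kg. Origin: centre of the glass front, z up along the lamp. Cracks if pushed against tub, tray or lid with over 15 N. Starts in the tub
- lamp_b: glass reflector lamp standing on its rounded glass front, metal base up: 86 mm tall, at most 53 mm across (27 mm above the front), tapering to 29 mm; the metal base, 26 mm across, runs from 54 to 86 mm above the front: grip it there. 0.06 kg. Origin: centre of the glass front, z up along the lamp. Cracks if pushed against tub, tray or lid with over 15 N. Starts in the tub
- lamp_c: glass reflector lamp standing on its rounded glass front, metal base up: 86 mm tall, at most 53 mm across (27 mm above the front), tapering to 29 mm; the metal base, 26 mm across, runs from 54 to 86 mm above the front: grip it there. 0.06 kg. Origin: centre of the glass front, z up along the lamp. Cracks if pushed against tub, tray or lid with over 15 N. Already stands in the tray
- jar: screw-top jar, 48 mm across, 34 mm tall, left standing in one cup of the tray; stays there. Origin: centre of its underside
- cleaner: upright needle bottle, body 45 mm across and 99 mm tall, 159 mm with its needle. Origin: centre of its underside. Beyond it, from 0.70 m ahead of the robot, stand two parts boxes 153 mm tall
- phone: opened phone body lying flat, 143 x 69 x 7 mm (143 along its x). Origin: centre of its underside
- pliers: pliers lying flat, 151 mm long (along its y), 50 mm wide, 12 mm high. Origin: centre of the underside
- meter: multimeter lying on its back, 152 x 78 x 52 mm (152 along its x). Origin: centre of its underside
- mug: upright mug, 81 mm across (113 mm with its handle), 101 mm tall. Origin: centre of the underside of its outline, handle included (handle towards its -y)
There are look-alikes about, which are no part of the job. What is shaped like the lamp_c but purple is not meant.

How it is judged:
On the way, in this order (a step that is already met when the one before it is completed fails the run):
1. the lid is held pressed down (sealing ring more than 3 mm down) while it is turned past 0.3 rad (value of joint seal above 0.003 m and angle between the x axis of lid and the x axis of tub, either way round above 0.3 rad), for 0.05 s.
2. the lid is lifted clear of the tub (z of lid in the frame of tub above 0.08 m), for 0.05 s.
3. the lid lies the right way up on the mat, at rest (x of lid in the frame of mat between -0.05 and 0.05 m and y of lid in the frame of mat between -0.05 and 0.05 m and height (world z) of lid below 0.007 m and angle between lid's own z axis and vertical below 0.05 rad and linear speed of lid below 0.02 m/s), for 0.2 s.
At the end, for the whole second after the job is handed in: lid flat, right way up on the mat, within 50 mm of its centre along each side; both tub lamps base up in tray cups of their own, within 6 mm of the cup centre, on its floor (3 mm), under 0.15 rad off upright; third lamp and jar still in their cups (20 mm); all at rest (all of step 3 and (horizontal distance between lamp_a and tray_cup1 below 0.006 m or horizontal distance between lamp_a and tray_cup2 below 0.006 m or horizontal distance between lamp_a and tray_cup3 below 0.006 m or horizontal distance between lamp_a and tray_cup4 below 0.006 m) and z of lamp_a in the frame of tray between 0.005 and 0.011 m and angle between each of lamp_a, lamp_b, lamp_c's own z axis and vertical below 0.15 rad and linear speed of each of lamp_a, lamp_b, lamp_c below 0.02 m/s and (horizontal distance between lamp_b and tray_cup1 below 0.006 m or horizontal distance between lamp_b and tray_cup2 below 0.006 m or horizontal distance between lamp_b and tray_cup3 below 0.006 m or horizontal distance between lamp_b and tray_cup4 below 0.006 m) and z of lamp_b in the frame of tray between 0.005 and 0.011 m and (horizontal distance between lamp_c and tray_cup1 below 0.006 m or horizontal distance between lamp_c and tray_cup2 below 0.006 m or horizontal distance between lamp_c and tray_cup3 below 0.006 m or horizontal distance between lamp_c and tray_cup4 below 0.006 m) and z of lamp_c in the frame of tray between 0.005 and 0.011 m and horizontal distance between lamp_a and lamp_b above 0.05 m and horizontal distance between each of lamp_a, lamp_b and lamp_c above 0.05 m and distance of each of lamp_c, jar from where it was at the start of the episode below 0.02 m); the robot touches nothing.
It fails at once if a lamp is knocked or pressed against tub, tray or lid with more than 15 N (contact force between any of lamp_a, lamp_b, lamp_c and tub above 15 N or contact force between any of lamp_a, lamp_b, lamp_c and tray above 15 N or contact force between any of lamp_a, lamp_b, lamp_c and lid above 15 N).
It fails at once if a lamp is tipped by more than 0.6 rad (angle between any of lamp_a, lamp_b, lamp_c's own z axis and vertical above 0.6 rad).
It fails at once if something else on the desk (jar, bottle, phone, pliers, meter, mug) or the lamp already in the tray is shifted by more than 30 mm (distance of any of jar, cleaner, phone, pliers, meter, mug, lamp_c from where it was at the start of the episode above 0.03 m).
It also fails if it takes over 69 s, if anything falls off the work surface, if the arm or the gripper's body presses on something with over 40 N, if the wrist force passes 120 N, or if a joint passes its speed limit or range.

## Working session

There is one attempt and no reset: what is moved stays moved. The work goes in short steps, Python scripts to look and compute and a shell command to move; the robot and the scene stay as the last step left them, time stands still between calls to the robot, and variables do not carry over. Pictures are saved under pics/ and viewed, at most 10 in all, crops included, and the job is handed in when it is done.

```bash
ls; mkdir -p pics; cat > h.py <<'E'
import numpy as np, cv2
from rig import env
def cam(n):
    m=env.camera_model(n); K=np.array([[m['fx'],0,m['cx']],[0,m['fy'],m['cy']],[0,0,1.]])
    return K,cv2.Rodrigues(np.array(m['rvec'],float))[0],np.array(m['tvec'],float)
def ray(n,u,v,z):
    K,R,t=cam(n); d=R.T@np.linalg.solve(K,[u,v,1.]); c=-R.T@t
    return c+d*(z-c[2])/d[2]
def proj(n,p):
    K,R,t=cam(n); q=K@(R@np.array(p,float)+t); return q[:2]/q[2]
def shot(n,f):
    im=env.capture(n); cv2.imwrite(f,im[:,:,::-1]); return im
E
python3 - <<'E'
from h import *
for n in('top','side'):
    shot(n,f'pics/{n}0.png'); K,R,t=cam(n); print(n,K[0,0],-R.T@t,R[2])
s=env.observe(); print(s['tool_pos'],s['tool_rot'],s['force'],s['finger_gap'],env.nose_length)
E
```

```text
pics
top 491.83682013768106 [ 0.49763211 -0.07340502  1.32565504] [ 0.08347572 -0.02164351 -0.99627474]
side 578.8315096988049 [-0.03953437 -1.35406666  0.94435757] [ 0.3886411   0.7649069  -0.51368817]
[0.2804326  0.61341224 0.23558206] [-1.53448176e-04  2.12744177e-01  9.77107513e-01 -8.93789954e-04] [ 0.22314931  0.33452637 -0.26935356] 0.08691756115430024 0.014
```

View pics/top0.png

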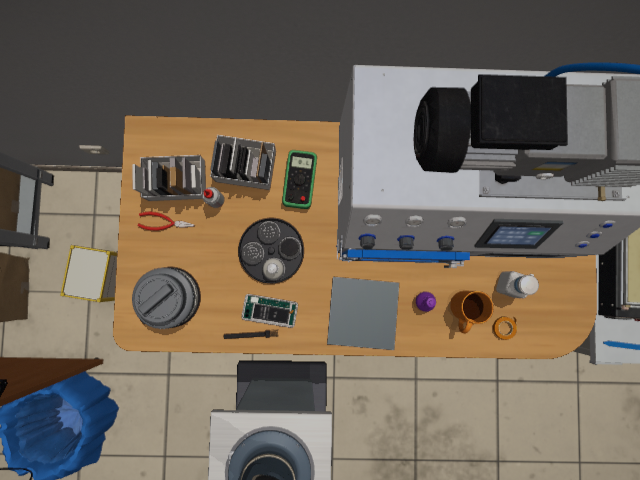

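View pics/side0.png

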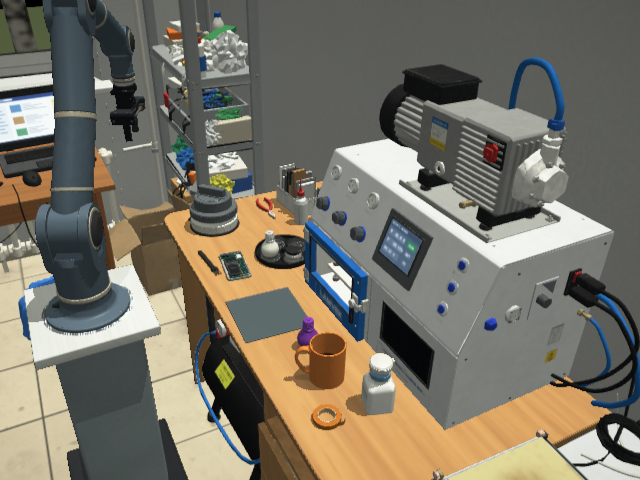

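The top view shows the tub at (166,297), the tray at (271,250) with the white lamp at (273,268), the mat at (364,313) and a purple decoy lamp at (426,301). The laminator front edge is at about row 255. Next I'll measure these and enlarge the tub and tray.

```bash
python3 - <<'E'
from h import *
im=cv2.imread('pics/top0.png')
a=cv2.resize(im[255:340,120:215],None,fx=6,fy=6,interpolation=cv2.INTER_CUBIC)[:,:570]
b=cv2.resize(im[210:290,230:312],None,fx=6,fy=6,interpolation=cv2.INTER_CUBIC)
c=np.zeros((510,1062,3),np.uint8); c[:510,:570]=a; c[:480,570:]=b
cv2.imwrite('pics/crop1.png',cv2.resize(c,(796,382)))
# mat
g=im.astype(int); hsv=cv2.cvtColor(im,cv2.COLOR_BGR2HSV)
ref=g[313,364]; print('mat col',ref)
m=(np.abs(g-ref).max(2)<14).astype(np.uint8); m=cv2.morphologyEx(m,cv2.MORPH_OPEN,np.ones((3,3)))
n,l,st,ce=cv2.connectedComponentsWithStats(m,connectivity=4); k=l[313,364]; print(st[k])
cn=cv2.findContours((l==k).astype(np.uint8),0,2)[0][0]
box=cv2.boxPoints(cv2.minAreaRect(cn)); P=np.array([ray('top',*p,.003)for p in box]);print(P.round(4),P.mean(0))
# tray: dark
m=((hsv[:,:,2]<75)).astype(np.uint8); m[:, :230]=0;m[:,312:]=0;m[:212]=0;m[290:]=0
cn=max(cv2.findContours(m,0,2)[0],key=cv2.contourArea); e=cv2.fitEllipse(cv2.convexHull(cn)); print('tray',e, ray('top',*e[0],.015))
p=ray('top',*e[0],.015); print('edges',[np.linalg.norm(ray('top',e[0][0]+d,e[0][1],.015)-p) for d in(e[1][0]/2,e[1][1]/2)])
# lid/tub: grey low saturation vs wood
m=((hsv[:,:,1]<70)).astype(np.uint8); m[:,:122]=0;m[:,215:]=0;m[:258]=0;m[345:]=0
m=cv2.morphologyEx(m,cv2.MORPH_OPEN,np.ones((3,3)))
cn=max(cv2.findContours(m,0,2)[0],key=cv2.contourArea); e=cv2.fitEllipse(cn); print('tubmask',e,cv2.boundingRect(cn), ray('top',*e[0],.06))
print(ray('top',350,262,.0),ray('top',342,258,.39))
E
```

```text
mat col [113 112 106]
[ 328  278   71   71 4396]
[[ 0.3307 -0.1421  0.003 ]
 [ 0.5069 -0.154   0.003 ]
 [ 0.4955 -0.3329  0.003 ]
 [ 0.3191 -0.3189  0.003 ]] [ 0.41303688 -0.23694944  0.003     ]
tray ((270.56500244140625, 250.51048278808594), (65.05396270751953, 65.4241714477539), 54.12089538574219) [0.57306589 0.01416109 0.015     ]
edges [np.float64(0.08662380551582229), np.float64(0.08711753897865061)]
tubmask ((165.484130859375, 297.47467041015625), (61.065765380859375, 67.18460845947266), 75.79013061523438) (132, 268, 68, 61) [0.44467007 0.27384685 0.06      ]
[ 0.54804123 -0.19974371  0.        ] [ 0.54047007 -0.14717592  0.39      ]
```

View pics/crop1.png

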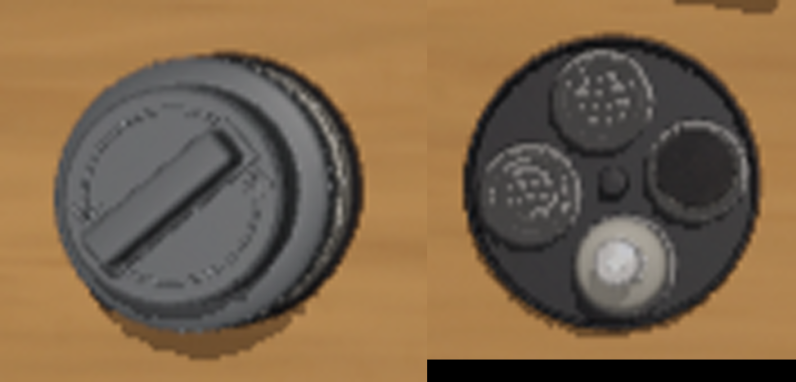

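The crop shows the bar running from about (97,255) to (225,143). The two dotted cups at (600,100) and (530,195) are alike and so are free. The plain dark disc at (695,170) is the jar, and the white lamp at (620,265) is lamp_c. Next I'll work out the lid bar from both views and check it with an overlay.

```bash
python3 - <<'E'
from h import *
f=4.497
pt=lambda x,y,z:ray('top',120+x/f,255+y/f,z)
pr=lambda x,y,z:ray('top',230+(x-427.3)/f,210+y/f,z)
A,B=pt(95,252,.138),pt(224,145,.138); d=B-A; print('bar',A,B,(A+B)/2,np.linalg.norm(d),np.degrees(np.arctan2(d[1],d[0])))
for nm,x,y,z in(('c1',601,101,.022),('c2',530,195,.022),('jar',697,170,.042),('lamp_c',619,261,.094),('hub',612,183,.015)): print(nm,pr(x,y,z))
# overlay
c=((A+B)/2); th=np.arctan2(d[1],d[0])
out=[]
for n,(x0,y0,w,h) in(('top',(120,255,95,85)),('side',(175,170,76,68))):
    im=cv2.imread(f'pics/{n}0.png'); s=6 if n=='top' else 7.5
    cr=cv2.resize(im[y0:y0+h,x0:x0+w],None,fx=s,fy=s,interpolation=cv2.INTER_CUBIC)
    q=lambda p:tuple(int(v) for v in (proj(n,p)-[x0-.5,y0-.5])*s)
    e=np.array([np.cos(th),np.sin(th),0]);g=np.array([-e[1],e[0],0])
    cs=[c+e*a*.045+g*b*.011 for a,b in((1,1),(1,-1),(-1,-1),(-1,1))]
    for i in range(4): cv2.line(cr,q(cs[i]),q(cs[(i+1)%4]),(0,0,255),1)
    for r,z,col in((.06,.109,(0,255,0)),(.077,.073,(255,255,0)),(.077,.046,(255,0,0)),(.081,.0,(255,0,255))):
        for t in np.linspace(0,2*np.pi,90): cv2.circle(cr,q([c[0]+r*np.cos(t),c[1]+r*np.sin(t),z]),1,col,-1)
    out.append(cv2.resize(cr,(int(400*w/h) if 0 else 399,int(399*cr.shape[0]/cr.shape[1]))))
H=max(o.shape[0] for o in out); cv2.imwrite('pics/ov.png',np.hstack([np.vstack([o,np.zeros((H-o.shape[0],399,3),np.uint8)]) for o in out]))
E
```

```text
bar [0.41470113 0.30836483 0.138     ] [0.47240854 0.24334475 0.138     ] [0.44355483 0.27585479 0.138     ] 0.08693535835708181 -48.409913800187496
c1 [0.62055801 0.02028112 0.022     ]
c2 [0.56398078 0.06027558 0.022     ]
jar [ 0.57981261 -0.03802845  0.042     ]
lamp_c [0.52484518 0.00242522 0.094     ]
hub [0.57260956 0.01279915 0.015     ]
```

View pics/ov.png

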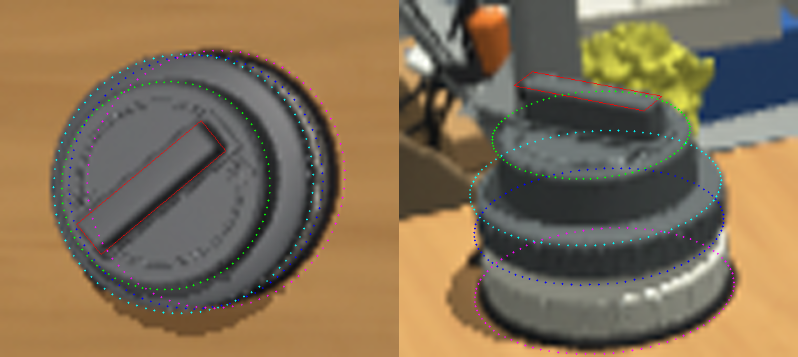

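The overlay fits in both views: the bar is at (0.443, 0.275) with its direction at -48.4°. Moving above it.

```bash
python3 -m crank '[{"tx":20,"ty":-42,"wz":-3},{"tx":40,"ty":-84,"wz":-6},{"tx":60,"ty":-126,"wz":-9},{"tx":80,"ty":-168,"wz":-12},{"tx":100,"ty":-210,"wz":-15},{"tx":120,"ty":-252,"wz":-18},{"tx":140,"ty":-294,"wz":-21},{"tx":152,"ty":-318,"wz":-23},{"tx":162,"ty":-339,"wz":-24},{"tx":162,"ty":-339,"wz":-24},{"tx":162,"ty":-339,"wz":-24}]' 1; python3 - <<'E'
from h import *
im=shot('side','pics/side1.png'); s=env.observe(); print(s['joints'])
cv2.imwrite('pics/s1c.png',cv2.resize(im[110:250,150:290,::-1],(560,560)))
E
```

```text
[-1.17090474  0.46928755 -0.04859958  1.53342146  0.02409582  1.14098078
 -0.08231189]invalid input
```

View pics/s1c.png

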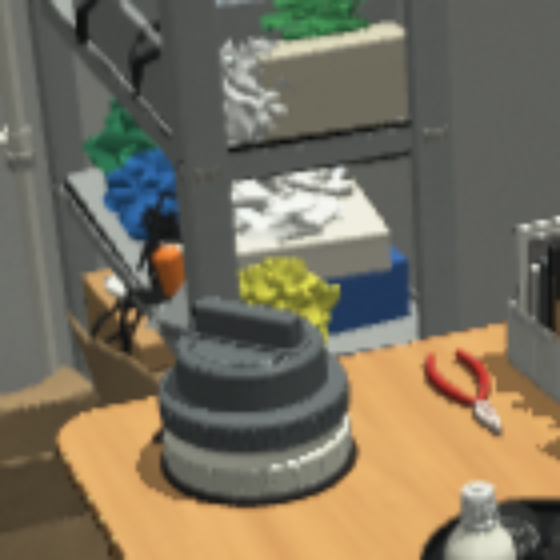

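The picture shows the arm hasn't moved: the call was rejected. I'll retry with all six keys in each row.

```bash
python3 -m crank '[{"tx":20,"ty":-42,"tz":0,"wx":0,"wy":0,"wz":-3},{"tx":60,"ty":-126,"tz":0,"wx":0,"wy":0,"wz":-9},{"tx":80,"ty":-168,"tz":0,"wx":0,"wy":0,"wz":-12},{"tx":100,"ty":-210,"tz":0,"wx":0,"wy":0,"wz":-15},{"tx":120,"ty":-252,"tz":0,"wx":0,"wy":0,"wz":-18},{"tx":140,"ty":-294,"tz":0,"wx":0,"wy":0,"wz":-21},{"tx":152,"ty":-318,"tz":0,"wx":0,"wy":0,"wz":-23},{"tx":162,"ty":-339,"tz":0,"wx":0,"wy":0,"wz":-24},{"tx":162,"ty":-339,"tz":0,"wx":0,"wy":0,"wz":-24},{"tx":162,"ty":-339,"tz":0,"wx":0,"wy":0,"wz":-24}]' 1
```

```text
time: 1.4
tool_pos: [0.4419, 0.2766, 0.2365]
tool_rot: [-0.0, 0.41, 0.912, 0.0]
force: [0.7, 1.0, 0.7]
finger_gap: 0.087
gripper_force: 0.0
```

```bash
python3 -m crank '[{"tx":1,"ty":-2,"tz":-30,"wx":0,"wy":0,"wz":0},{"tx":1,"ty":-2,"tz":-70,"wx":0,"wy":0,"wz":0},{"tx":1,"ty":-2,"tz":-95,"wx":0,"wy":0,"wz":0},{"tx":1,"ty":-2,"tz":-107,"wx":0,"wy":0,"wz":0},{"tx":1,"ty":-2,"tz":-111,"wx":0,"wy":0,"wz":0},{"tx":1,"ty":-2,"tz":-111,"wx":0,"wy":0,"wz":0}]' 1; python3 -m crank '[{"tx":0,"ty":0,"tz":0,"wx":0,"wy":0,"wz":0},{"tx":0,"ty":0,"tz":0,"wx":0,"wy":0,"wz":0},{"tx":0,"ty":0,"tz":0,"wx":0,"wy":0,"wz":0},{"tx":0,"ty":0,"tz":0,"wx":0,"wy":0,"wz":0},{"tx":0,"ty":0,"tz":0,"wx":0,"wy":0,"wz":0},{"tx":0,"ty":0,"tz":0,"wx":0,"wy":0,"wz":0}]' 0
```

```text
time: 2.15
tool_pos: [0.4439, 0.2736, 0.1261]
tool_rot: [0.0, 0.411, 0.912, 0.001]
force: [0.6, -0.1, 0.1]
finger_gap: 0.0871
gripper_force: 0.0
time: 2.9
tool_pos: [0.4436, 0.2729, 0.1255]
tool_rot: [-0.0, 0.411, 0.912, 0.0]
force: [-0.2, -0.4, 0.3]
finger_gap: 0.0349
gripper_force: 0.0
```

```bash
python3 -m crank '[{"tx":0,"ty":0,"tz":0,"wx":0,"wy":0,"wz":0},{"tx":0,"ty":0,"tz":0,"wx":0,"wy":0,"wz":0},{"tx":0,"ty":0,"tz":0,"wx":0,"wy":0,"wz":0},{"tx":0,"ty":0,"tz":0,"wx":0,"wy":0,"wz":0}]' 0;  python3 -m crank '[{"tx":0,"ty":0,"tz":-2,"wx":0,"wy":0,"wz":0},{"tx":0,"ty":0,"tz":-4,"wx":0,"wy":0,"wz":0},{"tx":0,"ty":0,"tz":-6,"wx":0,"wy":0,"wz":0},{"tx":0,"ty":0,"tz":-8,"wx":0,"wy":0,"wz":0},{"tx":0,"ty":0,"tz":-8,"wx":0,"wy":0,"wz":0},{"tx":0,"ty":0,"tz":-8,"wx":0,"wy":0,"wz":0}]' 0
```

```text
time: 3.4
tool_pos: [0.4471, 0.276, 0.1262]
tool_rot: [0.003, 0.411, 0.912, 0.004]
force: [8.6, 7.2, -7.8]
finger_gap: 0.0217
gripper_force: 30.0
time: 4.15
tool_pos: [0.4463, 0.2752, 0.1207]
tool_rot: [0.002, 0.411, 0.912, 0.004]
force: [-0.1, 1.5, 15.0]
finger_gap: 0.0218
gripper_force: 30.0
```

```bash
python3 -m crank '[{"tx":1,"ty":1,"tz":-2,"wx":0,"wy":0,"wz":0},{"tx":2,"ty":1,"tz":-3,"wx":0,"wy":0,"wz":0},{"tx":2,"ty":1,"tz":-3,"wx":0,"wy":0,"wz":0},{"tx":2,"ty":1,"tz":-3,"wx":0,"wy":0,"wz":6},{"tx":2,"ty":1,"tz":-3,"wx":0,"wy":0,"wz":12},{"tx":2,"ty":1,"tz":-3,"wx":0,"wy":0,"wz":12}]' 0
```

```text
time: 4.9
tool_pos: [0.4489, 0.2762, 0.1189]
tool_rot: [0.002, 0.314, 0.949, 0.004]
force: [-0.2, -0.0, 22.3]
finger_gap: 0.0218
gripper_force: 30.0
```

```bash
python3 -m crank '[{"tx":0,"ty":0,"tz":0,"wx":0,"wy":0,"wz":6},{"tx":0,"ty":0,"tz":0,"wx":0,"wy":0,"wz":12},{"tx":0,"ty":0,"tz":0,"wx":0,"wy":0,"wz":18},{"tx":0,"ty":0,"tz":0,"wx":0,"wy":0,"wz":24},{"tx":0,"ty":0,"tz":0,"wx":0,"wy":0,"wz":30},{"tx":0,"ty":0,"tz":0,"wx":0,"wy":0,"wz":36},{"tx":0,"ty":0,"tz":0,"wx":0,"wy":0,"wz":42},{"tx":0,"ty":0,"tz":0,"wx":0,"wy":0,"wz":46},{"tx":0,"ty":0,"tz":0,"wx":0,"wy":0,"wz":46}]' 0;python3 -m crank '[{"tx":0,"ty":0,"tz":5,"wx":0,"wy":0,"wz":0},{"tx":0,"ty":0,"tz":10,"wx":0,"wy":0,"wz":0},{"tx":0,"ty":0,"tz":15,"wx":0,"wy":0,"wz":0},{"tx":0,"ty":0,"tz":20,"wx":0,"wy":0,"wz":0},{"tx":0,"ty":0,"tz":20,"wx":0,"wy":0,"wz":0}]' 0
```

```text
time: 6.02
tool_pos: [0.4492, 0.277, 0.1189]
tool_rot: [0.004, -0.082, 0.997, 0.003]
force: [0.2, 1.8, 20.4]
finger_gap: 0.0219
gripper_force: 30.0
time: 6.65
tool_pos: [0.4467, 0.2766, 0.1354]
tool_rot: [0.002, -0.083, 0.997, 0.002]
force: [1.9, 4.6, -1.2]
finger_gap: 0.0214
gripper_force: 30.0
```

```bash
python3 -m crank '[{"tx":0,"ty":0,"tz":10,"wx":0,"wy":0,"wz":0},{"tx":0,"ty":0,"tz":25,"wx":0,"wy":0,"wz":0},{"tx":0,"ty":0,"tz":50,"wx":0,"wy":0,"wz":0},{"tx":0,"ty":0,"tz":85,"wx":0,"wy":0,"wz":0},{"tx":0,"ty":0,"tz":120,"wx":0,"wy":0,"wz":0},{"tx":0,"ty":0,"tz":145,"wx":0,"wy":0,"wz":0},{"tx":0,"ty":0,"tz":150,"wx":0,"wy":0,"wz":0},{"tx":0,"ty":0,"tz":150,"wx":0,"wy":0,"wz":0}]' 0; python3 - <<'E'
from h import *
im=shot('side','pics/side2.png'); s=env.observe(); print(s['joints'],s['force'])
im2=shot('top','pics/top2.png')
a=cv2.resize(im[90:260,130:330,::-1],(400,340)); b=cv2.resize(im2[230:350,100:241,::-1],(400,340))
cv2.imwrite('pics/c2.png',np.hstack([a,b]))
E
```

```text
time: 7.65
tool_pos: [0.4451, 0.2733, 0.2841]
tool_rot: [-0.001, -0.082, 0.997, -0.0]
force: [-0.5, -0.7, -1.9]
finger_gap: 0.0214
gripper_force: 30.0
[-0.54587312  0.18336093 -0.09904549  1.82672843  0.019855    1.13508254
  1.08347557] [-0.97501362  0.0725282  -1.2075995 ]
```

View pics/c2.png

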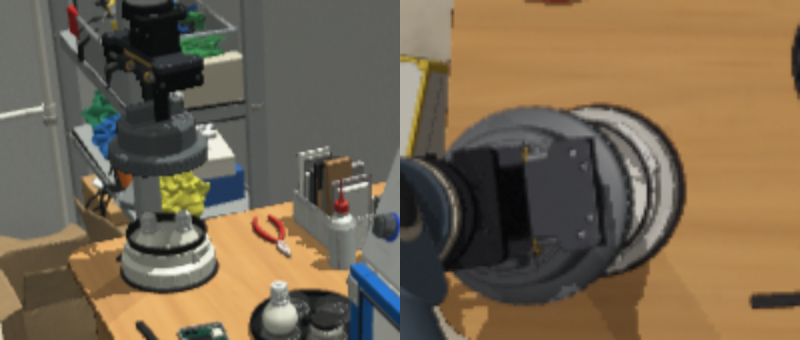

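The lid is off and level, with two lamps in the tub. Carrying it to the mat.

```bash
python3 -m crank '[{"tx":5,"ty":-20,"tz":0,"wx":0,"wy":0,"wz":-2},{"tx":12,"ty":-65,"tz":0,"wx":0,"wy":0,"wz":-8},{"tx":20,"ty":-115,"tz":0,"wx":0,"wy":0,"wz":-14},{"tx":20,"ty":-165,"tz":0,"wx":0,"wy":0,"wz":-20},{"tx":18,"ty":-215,"tz":0,"wx":0,"wy":0,"wz":-26},{"tx":14,"ty":-265,"tz":0,"wx":0,"wy":0,"wz":-32},{"tx":8,"ty":-315,"tz":0,"wx":0,"wy":0,"wz":-38},{"tx":0,"ty":-365,"tz":0,"wx":0,"wy":0,"wz":-44},{"tx":-10,"ty":-415,"tz":0,"wx":0,"wy":0,"wz":-50},{"tx":-22,"ty":-465,"tz":0,"wx":0,"wy":0,"wz":-56},{"tx":-30,"ty":-500,"tz":0,"wx":0,"wy":0,"wz":-60},{"tx":-32,"ty":-511,"tz":0,"wx":0,"wy":0,"wz":-60}]' 0; python3 -m crank '[{"tx":0,"ty":0,"tz":-10,"wx":0,"wy":0,"wz":0},{"tx":0,"ty":0,"tz":-40,"wx":0,"wy":0,"wz":0},{"tx":0,"ty":0,"tz":-80,"wx":0,"wy":0,"wz":0},{"tx":0,"ty":0,"tz":-120,"wx":0,"wy":0,"wz":0},{"tx":0,"ty":0,"tz":-150,"wx":0,"wy":0,"wz":0},{"tx":0,"ty":0,"tz":-170,"wx":0,"wy":0,"wz":0},{"tx":0,"ty":0,"tz":-185,"wx":0,"wy":0,"wz":0},{"tx":0,"ty":0,"tz":-185,"wx":0,"wy":0,"wz":0}]' 0
```

```text
time: 9.25
tool_pos: [0.4114, -0.2402, 0.2842]
tool_rot: [-0.001, 0.43, 0.903, -0.0]
force: [1.0, 0.5, -1.2]
finger_gap: 0.0217
gripper_force: 30.0
time: 10.25
tool_pos: [0.4132, -0.2358, 0.0985]
tool_rot: [-0.001, 0.426, 0.905, 0.0]
force: [-0.2, -0.5, -1.7]
finger_gap: 0.0222
gripper_force: 30.0
```

```bash
python3 -m crank '[{"tx":0,"ty":0,"tz":-5,"wx":0,"wy":0,"wz":0},{"tx":0,"ty":0,"tz":-10,"wx":0,"wy":0,"wz":0},{"tx":0,"ty":0,"tz":-13,"wx":0,"wy":0,"wz":0},{"tx":0,"ty":0,"tz":-15,"wx":0,"wy":0,"wz":0},{"tx":0,"ty":0,"tz":-17,"wx":0,"wy":0,"wz":0},{"tx":0,"ty":0,"tz":-17,"wx":0,"wy":0,"wz":0}]' 0
```

```text
time: 11.0
tool_pos: [0.4137, -0.2372, 0.0831]
tool_rot: [0.0, 0.427, 0.904, 0.0]
force: [-1.1, 0.3, 4.2]
finger_gap: 0.0218
gripper_force: 30.0
```

```bash
python3 -m crank '[{"tx":0,"ty":0,"tz":0,"wx":0,"wy":0,"wz":0},{"tx":0,"ty":0,"tz":0,"wx":0,"wy":0,"wz":0},{"tx":0,"ty":0,"tz":0,"wx":0,"wy":0,"wz":0},{"tx":0,"ty":0,"tz":3,"wx":0,"wy":0,"wz":0},{"tx":0,"ty":0,"tz":10,"wx":0,"wy":0,"wz":0},{"tx":0,"ty":0,"tz":40,"wx":0,"wy":0,"wz":0},{"tx":0,"ty":0,"tz":80,"wx":0,"wy":0,"wz":0},{"tx":0,"ty":0,"tz":120,"wx":0,"wy":0,"wz":0},{"tx":0,"ty":0,"tz":160,"wx":0,"wy":0,"wz":0},{"tx":0,"ty":0,"tz":180,"wx":0,"wy":0,"wz":0},{"tx":0,"ty":0,"tz":180,"wx":0,"wy":0,"wz":0}]' 0.6; python3 - <<'E'
from h import *
im=shot('side','pics/side3.png'); im2=shot('top','pics/top3.png')
a=cv2.resize(im2[255:345,120:210,::-1],(395,395),interpolation=cv2.INTER_CUBIC); b=cv2.resize(im[165:245,175:255,::-1],(395,395),interpolation=cv2.INTER_CUBIC)
c=cv2.resize(im[250:370,210:354,::-1],(395,329)) ; d=cv2.resize(im2[205:295,225:345,::-1],(395,296))
pad=lambda x,h:np.vstack([x,np.zeros((h-len(x),395,3),np.uint8)])
cv2.imwrite('pics/c3.png',np.hstack([a,b])); cv2.imwrite('pics/c3b.png',np.hstack([pad(c,340),pad(d,340)]))
E
```

```text
time: 12.38
tool_pos: [0.4144, -0.2376, 0.2643]
tool_rot: [0.002, 0.427, 0.904, 0.0]
force: [-0.4, 0.6, -0.1]
finger_gap: 0.0524
gripper_force: 0.0
```

View pics/c3.png

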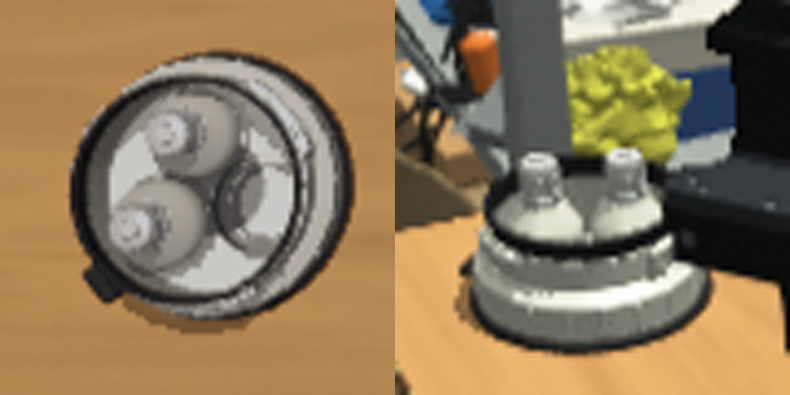

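The left crop shows two lamp bases at (170,135) and (135,230), with an empty third cup at right (262,200) and the tab at lower left. The lamps stand upright. Next I'll compute their positions and refine the tray.

```bash
python3 - <<'E'
from h import *
s=395/90
im=cv2.imread('pics/top3.png')
for x,y in((168,136),(133,230)): print('lamp',ray('top',120+x/s-.5,255+y/s-.5,.096)[:2])
t=np.radians(-48.4)
for d in(60,180,300): print(d,np.array([.445,.275])+.0325*np.array([np.cos(t+np.radians(d)),np.sin(t+np.radians(d))]))
# bright spots: bases
g=cv2.cvtColor(im,cv2.COLOR_BGR2GRAY)
L=(g>185).astype(np.uint8)
n,l,st,ce=cv2.connectedComponentsWithStats(L)
for i in range(1,n):
    if 110<ce[i][0]<320 and 200<ce[i][1]<345 and st[i][4]>4: print('spot',ce[i].round(1),st[i][4],ray('top',*ce[i],.096)[:2].round(4))
E
```

```text
lamp [0.47517307 0.28428119]
lamp [0.42229282 0.3011978 ]
60 [0.4768362  0.28153503]
180 [0.4234224  0.29930344]
300 [0.43474141 0.24416153]
spot [272.7 266.7] 26 [0.5282 0.0023]
spot [183.7 280.3] 31 [0.4893 0.2212]
spot [158.8 284.3] 20 [0.4782 0.2818]
spot [149.4 292.4] 96 [0.4577 0.3041]
spot [179.7 288.4] 31 [0.4692 0.2301]
spot [182.  301.3] 96 [0.4378 0.2232]
spot [254.2 299.1] 29 [0.4469 0.0456]
spot [151.9 304.8] 13 [0.4274 0.2963]
spot [169.4 315.9] 117 [0.4013 0.2522]
```

View pics/c3b.png

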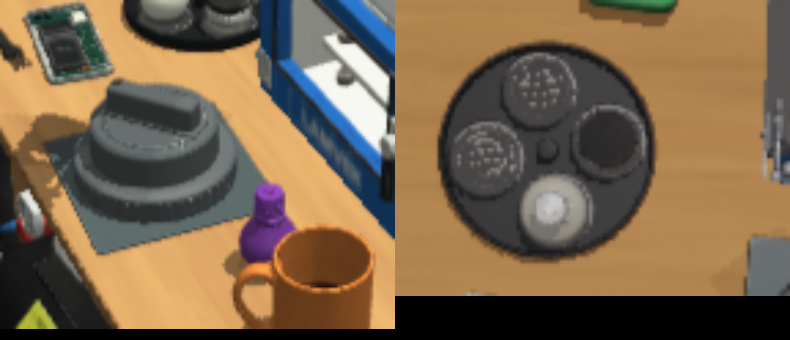

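The lid lies flat in the middle of the mat. Next is lamp 1 at (0.476, 0.283), with the jaws closing tangentially at yaw 102°.

```bash
python3 -m crank '[{"tx":8,"ty":20,"tz":0,"wx":0,"wy":0,"wz":2},{"tx":20,"ty":65,"tz":0,"wx":0,"wy":0,"wz":8},{"tx":40,"ty":115,"tz":0,"wx":0,"wy":0,"wz":14},{"tx":50,"ty":165,"tz":0,"wx":0,"wy":0,"wz":20},{"tx":60,"ty":215,"tz":0,"wx":0,"wy":0,"wz":26},{"tx":63,"ty":265,"tz":0,"wx":0,"wy":0,"wz":32},{"tx":63,"ty":315,"tz":0,"wx":0,"wy":0,"wz":38},{"tx":63,"ty":365,"tz":0,"wx":0,"wy":0,"wz":44},{"tx":63,"ty":415,"tz":0,"wx":0,"wy":0,"wz":50},{"tx":63,"ty":465,"tz":0,"wx":0,"wy":0,"wz":56},{"tx":63,"ty":505,"tz":0,"wx":0,"wy":0,"wz":62},{"tx":63,"ty":520,"tz":0,"wx":0,"wy":0,"wz":63}]' 0.58; python3 -m crank '[{"tx":0,"ty":0,"tz":-20,"wx":0,"wy":0,"wz":0},{"tx":0,"ty":0,"tz":-60,"wx":0,"wy":0,"wz":0},{"tx":0,"ty":0,"tz":-100,"wx":0,"wy":0,"wz":0},{"tx":0,"ty":0,"tz":-120,"wx":0,"wy":0,"wz":0},{"tx":0,"ty":0,"tz":-130,"wx":0,"wy":0,"wz":0},{"tx":0,"ty":0,"tz":-130,"wx":0,"wy":0,"wz":0},{"tx":0,"ty":0,"tz":-130,"wx":0,"wy":0,"wz":0}]' 0.58; python3 - <<'E'
from h import *
im=shot('side','pics/side4.png'); 
cv2.imwrite('pics/c4.png',cv2.resize(im[130:245,155:270,::-1],(575,575),interpolation=cv2.INTER_CUBIC))
E
```

```text
time: 13.98
tool_pos: [0.4746, 0.2866, 0.2612]
tool_rot: [-0.001, -0.111, 0.994, 0.0]
force: [-0.6, -0.2, 0.4]
finger_gap: 0.0506
gripper_force: 0.0
time: 14.85
tool_pos: [0.4772, 0.2832, 0.1335]
tool_rot: [0.001, -0.108, 0.994, 0.0]
force: [0.3, -0.3, 0.6]
finger_gap: 0.0504
gripper_force: 0.0
```

View pics/c4.png

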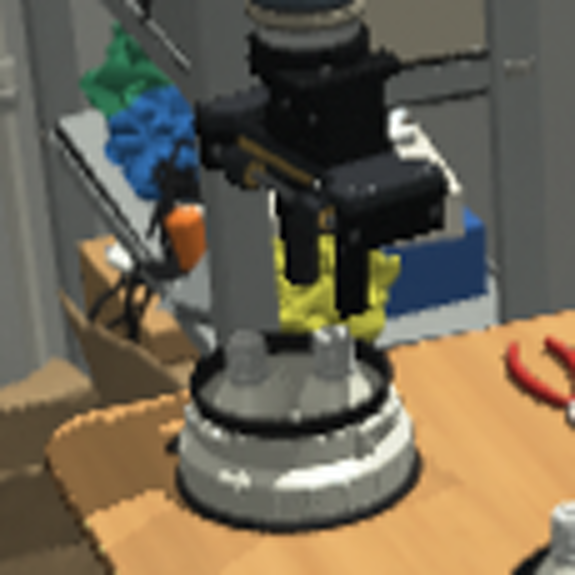

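The jaws straddle the right-hand (far) base at about (333,345). Descending and gripping.

```bash
python3 -m crank '[{"tx":0,"ty":0,"tz":-10,"wx":0,"wy":0,"wz":0},{"tx":0,"ty":0,"tz":-20,"wx":0,"wy":0,"wz":0},{"tx":0,"ty":0,"tz":-30,"wx":0,"wy":0,"wz":0},{"tx":0,"ty":0,"tz":-40,"wx":0,"wy":0,"wz":0},{"tx":0,"ty":0,"tz":-48,"wx":0,"wy":0,"wz":0},{"tx":0,"ty":0,"tz":-50,"wx":0,"wy":0,"wz":0},{"tx":0,"ty":0,"tz":-50,"wx":0,"wy":0,"wz":0}]' 0.58;  python3 -m crank '[{"tx":0,"ty":0,"tz":0,"wx":0,"wy":0,"wz":0},{"tx":0,"ty":0,"tz":0,"wx":0,"wy":0,"wz":0},{"tx":0,"ty":0,"tz":0,"wx":0,"wy":0,"wz":0},{"tx":0,"ty":0,"tz":0,"wx":0,"wy":0,"wz":0},{"tx":0,"ty":0,"tz":0,"wx":0,"wy":0,"wz":0}]' 0
```

```text
time: 15.78
tool_pos: [0.4767, 0.283, 0.0825]
tool_rot: [-0.0, -0.108, 0.994, 0.0]
force: [0.4, -0.0, 0.1]
finger_gap: 0.0505
gripper_force: 0.0
time: 16.4
tool_pos: [0.4767, 0.283, 0.0827]
tool_rot: [0.0, -0.108, 0.994, 0.0]
force: [-0.1, 0.1, 1.1]
finger_gap: 0.0253
gripper_force: 29.8
```

Lamp gripped. Lifting it and carrying it to the far free cup at about (0.6225, 0.0215).

```bash
python3 -m crank '[{"tx":0,"ty":0,"tz":8,"wx":0,"wy":0,"wz":0},{"tx":0,"ty":0,"tz":25,"wx":0,"wy":0,"wz":0},{"tx":0,"ty":0,"tz":55,"wx":0,"wy":0,"wz":0},{"tx":0,"ty":0,"tz":90,"wx":0,"wy":0,"wz":0},{"tx":0,"ty":0,"tz":115,"wx":0,"wy":0,"wz":0},{"tx":0,"ty":0,"tz":120,"wx":0,"wy":0,"wz":0}]' 0; python3 -m crank '[{"tx":10,"ty":-18,"tz":0,"wx":0,"wy":0,"wz":-1},{"tx":28,"ty":-50,"tz":0,"wx":0,"wy":0,"wz":-3},{"tx":48,"ty":-86,"tz":0,"wx":0,"wy":0,"wz":-5},{"tx":68,"ty":-122,"tz":0,"wx":0,"wy":0,"wz":-7},{"tx":88,"ty":-158,"tz":0,"wx":0,"wy":0,"wz":-9},{"tx":108,"ty":-194,"tz":0,"wx":0,"wy":0,"wz":-11},{"tx":128,"ty":-228,"tz":0,"wx":0,"wy":0,"wz":-12},{"tx":142,"ty":-252,"tz":0,"wx":0,"wy":0,"wz":-12},{"tx":146,"ty":-262,"tz":0,"wx":0,"wy":0,"wz":-12},{"tx":146,"ty":-262,"tz":0,"wx":0,"wy":0,"wz":-12},{"tx":146,"ty":-262,"tz":0,"wx":0,"wy":0,"wz":-12}]' 0; python3 -m crank '[{"tx":0,"ty":0,"tz":-20,"wx":0,"wy":0,"wz":0},{"tx":0,"ty":0,"tz":-50,"wx":0,"wy":0,"wz":0},{"tx":0,"ty":0,"tz":-75,"wx":0,"wy":0,"wz":0},{"tx":0,"ty":0,"tz":-90,"wx":0,"wy":0,"wz":0},{"tx":0,"ty":0,"tz":-95,"wx":0,"wy":0,"wz":0},{"tx":0,"ty":0,"tz":-95,"wx":0,"wy":0,"wz":0}]' 0; python3 - <<'E'
from h import *
im=shot('side','pics/side5.png'); s=env.observe(); print(s['force'])
# expected pixels: cup rims, lamp widest edges
for c in((.6225,.0215),(.5645,.063)):
    print('cup rim centre px',proj('side',[*c,.022]),'top',proj('top',[*c,.022]))
print(s['tool_pos'],'lamp front px',proj('side',[*s['tool_pos'][:2],s['tool_pos'][2]-.073]))
t=shot('top','pics/top5.png')
a=cv2.resize(im[200:280,240:320,::-1],(398,398),interpolation=cv2.INTER_CUBIC); b=cv2.resize(t[205:295,225:315,::-1],(398,398))
cv2.imwrite('pics/c5.png',np.hstack([a,b]))
E
```

```text
time: 17.15
tool_pos: [0.4776, 0.2836, 0.2054]
tool_rot: [0.002, -0.108, 0.994, 0.001]
force: [-1.0, -0.3, -0.9]
finger_gap: 0.0254
gripper_force: 29.8
time: 18.52
tool_pos: [0.6219, 0.0224, 0.2022]
tool_rot: [-0.001, -0.005, 1.0, 0.0]
force: [0.7, 0.8, -0.8]
finger_gap: 0.0251
gripper_force: 29.8
time: 19.27
tool_pos: [0.6229, 0.0213, 0.108]
tool_rot: [0.0, -0.004, 1.0, 0.0]
force: [-0.3, 0.6, -0.3]
finger_gap: 0.0253
gripper_force: 29.8
[-0.49274912  0.22558124 -0.98524395]
cup rim centre px [295.72266605 242.11017035] top [268.18871865 231.72083723]
cup rim centre px [273.02212864 240.16236723] top [251.81210073 253.14161566]
[0.62319523 0.02116188 0.10838706] lamp front px [295.95900833 238.37611458]
```

View pics/c5.png

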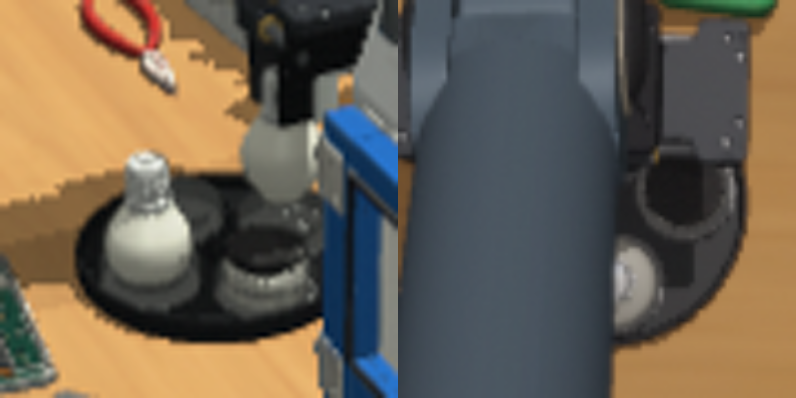

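In the side view the lamp hangs over the far free cup, upright and clear of the jar, with lamp_c undisturbed. I'll check the cup centres numerically in the earlier clear image before lowering.

```bash
python3 - <<'E'
from h import *
im=cv2.imread('pics/top3.png',0); x0,y0,s=225,205,8
c=cv2.resize(im[y0:295,x0:320],None,fx=s,fy=s,interpolation=cv2.INTER_CUBIC)
C=cv2.HoughCircles(cv2.GaussianBlur(c,(0,0),5),cv2.HOUGH_GRADIENT,1.5,70,param1=60,param2=25,minRadius=65,maxRadius=95)
for x,y,r in C[0][:9]:
    u,v=(x+.5)/s-.5+x0,(y+.5)/s-.5+y0; p=ray('top',u,v,.022); print(round(u,1),round(v,1),p[:2].round(4),'r mm',round(np.linalg.norm(ray('top',u+r/s,v,.022)-p)*1e3,1))
C=cv2.HoughCircles(cv2.GaussianBlur(c,(0,0),5),cv2.HOUGH_GRADIENT,1.5,200,param1=60,param2=25,minRadius=240,maxRadius=280)
for x,y,r in C[0][:2]:
    u,v=(x+.5)/s-.5+x0,(y+.5)/s-.5+y0; print('tray',ray('top',u,v,.017)[:2].round(4),r/s)
E
```

```text
272.7 268.0 [0.5265 0.0068] r mm 25.8
tray [0.5732 0.014 ] 33.075
```

```bash
python3 -m crank '[{"tx":0,"ty":0,"tz":-5,"wx":0,"wy":0,"wz":0},{"tx":0,"ty":0,"tz":-10,"wx":0,"wy":0,"wz":0},{"tx":0,"ty":0,"tz":-15,"wx":0,"wy":0,"wz":0},{"tx":0,"ty":0,"tz":-18,"wx":0,"wy":0,"wz":0},{"tx":0,"ty":0,"tz":-20,"wx":0,"wy":0,"wz":0},{"tx":0,"ty":0,"tz":-20,"wx":0,"wy":0,"wz":0}]' 0
```

```text
time: 20.12
tool_pos: [0.6226, 0.0209, 0.0874]
tool_rot: [-0.0, -0.004, 1.0, 0.0]
force: [-0.4, -0.2, -0.3]
finger_gap: 0.0249
gripper_force: 29.8
```

No contact so far. Lowering the last 7 mm in small steps.

```bash
python3 -m crank '[{"tx":0,"ty":0,"tz":-2,"wx":0,"wy":0,"wz":0},{"tx":0,"ty":0,"tz":-3,"wx":0,"wy":0,"wz":0},{"tx":0,"ty":0,"tz":-4,"wx":0,"wy":0,"wz":0},{"tx":0,"ty":0,"tz":-5,"wx":0,"wy":0,"wz":0},{"tx":0,"ty":0,"tz":-5,"wx":0,"wy":0,"wz":0}]' 0;python3 -m crank '[{"tx":0,"ty":0,"tz":-1,"wx":0,"wy":0,"wz":0},{"tx":0,"ty":0,"tz":-2,"wx":0,"wy":0,"wz":0},{"tx":0,"ty":0,"tz":-2,"wx":0,"wy":0,"wz":0}]' 0
```

```text
time: 20.75
tool_pos: [0.6225, 0.0209, 0.0825]
tool_rot: [-0.0, -0.004, 1.0, 0.0]
force: [0.2, -1.5, -0.5]
finger_gap: 0.0253
gripper_force: 29.8
time: 21.12
tool_pos: [0.6227, 0.0209, 0.0807]
tool_rot: [0.0, -0.004, 1.0, 0.0]
force: [-0.4, 0.4, 1.9]
finger_gap: 0.0254
gripper_force: 29.8
```

It seated at exactly the expected height with 2 N. Releasing and rising.

```bash
python3 -m crank '[{"tx":0,"ty":0,"tz":0,"wx":0,"wy":0,"wz":0},{"tx":0,"ty":0,"tz":0,"wx":0,"wy":0,"wz":0},{"tx":0,"ty":0,"tz":0,"wx":0,"wy":0,"wz":0},{"tx":0,"ty":0,"tz":0,"wx":0,"wy":0,"wz":0},{"tx":0,"ty":0,"tz":8,"wx":0,"wy":0,"wz":0},{"tx":0,"ty":0,"tz":25,"wx":0,"wy":0,"wz":0},{"tx":0,"ty":0,"tz":60,"wx":0,"wy":0,"wz":0},{"tx":0,"ty":0,"tz":100,"wx":0,"wy":0,"wz":0},{"tx":0,"ty":0,"tz":120,"wx":0,"wy":0,"wz":0},{"tx":0,"ty":0,"tz":120,"wx":0,"wy":0,"wz":0}]' 0.58
```

```text
time: 22.38
tool_pos: [0.624, 0.0209, 0.2037]
tool_rot: [0.003, -0.004, 1.0, 0.0]
force: [0.5, 0.4, -0.9]
finger_gap: 0.0503
gripper_force: 0.0
```

```bash
python3 -m crank '[{"tx":-12,"ty":17,"tz":0,"wx":0,"wy":0,"wz":-3},{"tx":-35,"ty":49,"tz":0,"wx":0,"wy":0,"wz":-8},{"tx":-60,"ty":84,"tz":0,"wx":0,"wy":0,"wz":-14},{"tx":-85,"ty":119,"tz":0,"wx":0,"wy":0,"wz":-20},{"tx":-110,"ty":154,"tz":0,"wx":0,"wy":0,"wz":-26},{"tx":-135,"ty":189,"tz":0,"wx":0,"wy":0,"wz":-32},{"tx":-160,"ty":224,"tz":0,"wx":0,"wy":0,"wz":-38},{"tx":-182,"ty":255,"tz":0,"wx":0,"wy":0,"wz":-44},{"tx":-195,"ty":274,"tz":0,"wx":0,"wy":0,"wz":-48},{"tx":-199,"ty":279,"tz":0,"wx":0,"wy":0,"wz":-48},{"tx":-199,"ty":279,"tz":0,"wx":0,"wy":0,"wz":-48},{"tx":-199,"ty":279,"tz":-30,"wx":0,"wy":0,"wz":-48}]' 0.58; python3 -m crank '[{"tx":0,"ty":0,"tz":-20,"wx":0,"wy":0,"wz":0},{"tx":0,"ty":0,"tz":-35,"wx":0,"wy":0,"wz":0},{"tx":0,"ty":0,"tz":-40,"wx":0,"wy":0,"wz":0},{"tx":0,"ty":0,"tz":-40,"wx":0,"wy":0,"wz":0}]' 0.58
```

```text
time: 23.88
tool_pos: [0.426, 0.2997, 0.172]
tool_rot: [0.001, 0.404, 0.915, 0.002]
force: [-0.3, -0.6, -1.3]
finger_gap: 0.0506
gripper_force: 0.0
time: 24.38
tool_pos: [0.424, 0.2997, 0.1306]
tool_rot: [0.0, 0.403, 0.915, 0.0]
force: [0.8, -0.1, -0.3]
finger_gap: 0.0505
gripper_force: 0.0
```

```bash
python3 - <<'E'
from h import *
t=shot('top','pics/top6.png'); g=cv2.cvtColor(t,cv2.COLOR_RGB2GRAY)
n,l,st,ce=cv2.connectedComponentsWithStats((g>165).astype(np.uint8))
for i in range(1,n):
    if 235<ce[i][0]<310 and 210<ce[i][1]<290 and st[i][4]>4: print('base',ce[i].round(1),st[i][4],ray('top',*ce[i],.094)[:2].round(4))
E
```

```text
base [266.2 228. ] 70 [0.6249 0.0216]
base [272.2 266.5] 74 [0.5286 0.0035]
```

Lamp 1 stands in its cup, 98 mm from lamp_c (100 mm expected). Descending onto lamp 2.

```bash
python3 -m crank '[{"tx":0,"ty":0,"tz":-10,"wx":0,"wy":0,"wz":0},{"tx":0,"ty":0,"tz":-20,"wx":0,"wy":0,"wz":0},{"tx":0,"ty":0,"tz":-30,"wx":0,"wy":0,"wz":0},{"tx":0,"ty":0,"tz":-40,"wx":0,"wy":0,"wz":0},{"tx":0,"ty":0,"tz":-48,"wx":0,"wy":0,"wz":0},{"tx":0,"ty":0,"tz":-48,"wx":0,"wy":0,"wz":0}]' 0.58;  python3 -m crank '[{"tx":0,"ty":0,"tz":0,"wx":0,"wy":0,"wz":0},{"tx":0,"ty":0,"tz":0,"wx":0,"wy":0,"wz":0},{"tx":0,"ty":0,"tz":0,"wx":0,"wy":0,"wz":0},{"tx":0,"ty":0,"tz":0,"wx":0,"wy":0,"wz":0},{"tx":0,"ty":0,"tz":0,"wx":0,"wy":0,"wz":0}]' 0
```

```text
time: 25.18
tool_pos: [0.4232, 0.2996, 0.0818]
tool_rot: [-0.0, 0.403, 0.915, -0.001]
force: [-0.4, -1.2, -0.7]
finger_gap: 0.0505
gripper_force: 0.0
time: 25.8
tool_pos: [0.4238, 0.3, 0.0828]
tool_rot: [0.0, 0.403, 0.915, 0.0]
force: [-0.7, -0.0, 1.7]
finger_gap: 0.0251
gripper_force: 29.8
```

```bash
python3 -m crank '[{"tx":0,"ty":0,"tz":8,"wx":0,"wy":0,"wz":0},{"tx":0,"ty":0,"tz":25,"wx":0,"wy":0,"wz":0},{"tx":0,"ty":0,"tz":55,"wx":0,"wy":0,"wz":0},{"tx":0,"ty":0,"tz":90,"wx":0,"wy":0,"wz":0},{"tx":0,"ty":0,"tz":115,"wx":0,"wy":0,"wz":0},{"tx":0,"ty":0,"tz":120,"wx":0,"wy":0,"wz":0}]' 0; python3 -m crank '[{"tx":9,"ty":-15,"tz":0,"wx":0,"wy":0,"wz":-2},{"tx":27,"ty":-45,"tz":0,"wx":0,"wy":0,"wz":-7},{"tx":48,"ty":-80,"tz":0,"wx":0,"wy":0,"wz":-14},{"tx":69,"ty":-115,"tz":0,"wx":0,"wy":0,"wz":-21},{"tx":90,"ty":-150,"tz":0,"wx":0,"wy":0,"wz":-28},{"tx":111,"ty":-185,"tz":0,"wx":0,"wy":0,"wz":-34},{"tx":129,"ty":-217,"tz":0,"wx":0,"wy":0,"wz":-39},{"tx":138,"ty":-232,"tz":0,"wx":0,"wy":0,"wz":-42},{"tx":141,"ty":-237,"tz":0,"wx":0,"wy":0,"wz":-42},{"tx":141,"ty":-237,"tz":0,"wx":0,"wy":0,"wz":-42},{"tx":141,"ty":-237,"tz":0,"wx":0,"wy":0,"wz":-42}]' 0; python3 -m crank '[{"tx":0,"ty":0,"tz":-20,"wx":0,"wy":0,"wz":0},{"tx":0,"ty":0,"tz":-50,"wx":0,"wy":0,"wz":0},{"tx":0,"ty":0,"tz":-75,"wx":0,"wy":0,"wz":0},{"tx":0,"ty":0,"tz":-90,"wx":0,"wy":0,"wz":0},{"tx":0,"ty":0,"tz":-95,"wx":0,"wy":0,"wz":0},{"tx":0,"ty":0,"tz":-95,"wx":0,"wy":0,"wz":0}]' 0
```

```text
time: 26.55
tool_pos: [0.4243, 0.3005, 0.2045]
tool_rot: [0.001, 0.403, 0.915, 0.002]
force: [-0.4, 0.1, -0.4]
finger_gap: 0.0255
gripper_force: 29.8
time: 27.92
tool_pos: [0.564, 0.0645, 0.2024]
tool_rot: [-0.0, 0.703, 0.711, 0.0]
force: [0.2, 0.8, -0.8]
finger_gap: 0.0255
gripper_force: 29.8
time: 28.68
tool_pos: [0.5649, 0.0632, 0.1079]
tool_rot: [0.0, 0.704, 0.71, 0.0]
force: [0.5, 0.5, -1.8]
finger_gap: 0.0253
gripper_force: 29.8
```

```bash
python3 -m crank '[{"tx":0,"ty":0,"tz":-5,"wx":0,"wy":0,"wz":0},{"tx":0,"ty":0,"tz":-10,"wx":0,"wy":0,"wz":0},{"tx":0,"ty":0,"tz":-15,"wx":0,"wy":0,"wz":0},{"tx":0,"ty":0,"tz":-18,"wx":0,"wy":0,"wz":0},{"tx":0,"ty":0,"tz":-20,"wx":0,"wy":0,"wz":0},{"tx":0,"ty":0,"tz":-20,"wx":0,"wy":0,"wz":0}]' 0;python3 -m crank '[{"tx":0,"ty":0,"tz":-2,"wx":0,"wy":0,"wz":0},{"tx":0,"ty":0,"tz":-3,"wx":0,"wy":0,"wz":0},{"tx":0,"ty":0,"tz":-4,"wx":0,"wy":0,"wz":0},{"tx":0,"ty":0,"tz":-5,"wx":0,"wy":0,"wz":0},{"tx":0,"ty":0,"tz":-5,"wx":0,"wy":0,"wz":0}]' 0
```

```text
time: 29.42
tool_pos: [0.5646, 0.0629, 0.0874]
tool_rot: [-0.0, 0.704, 0.71, -0.0]
force: [0.1, -0.5, -1.9]
finger_gap: 0.0255
gripper_force: 29.8
time: 30.05
tool_pos: [0.5647, 0.0629, 0.0826]
tool_rot: [0.0, 0.704, 0.71, 0.0]
force: [0.1, 0.1, -0.7]
finger_gap: 0.0251
gripper_force: 29.8
```

```bash
python3 -m crank '[{"tx":0,"ty":0,"tz":-1,"wx":0,"wy":0,"wz":0},{"tx":0,"ty":0,"tz":-2,"wx":0,"wy":0,"wz":0},{"tx":0,"ty":0,"tz":-2,"wx":0,"wy":0,"wz":0}]' 0; python3 -m crank '[{"tx":0,"ty":0,"tz":0,"wx":0,"wy":0,"wz":0},{"tx":0,"ty":0,"tz":0,"wx":0,"wy":0,"wz":0},{"tx":0,"ty":0,"tz":0,"wx":0,"wy":0,"wz":0},{"tx":0,"ty":0,"tz":0,"wx":0,"wy":0,"wz":0},{"tx":0,"ty":0,"tz":8,"wx":0,"wy":0,"wz":0},{"tx":0,"ty":0,"tz":25,"wx":0,"wy":0,"wz":0},{"tx":0,"ty":0,"tz":60,"wx":0,"wy":0,"wz":0},{"tx":0,"ty":0,"tz":100,"wx":0,"wy":0,"wz":0},{"tx":0,"ty":0,"tz":120,"wx":0,"wy":0,"wz":0},{"tx":0,"ty":0,"tz":120,"wx":0,"wy":0,"wz":0}]' 0.58; python3 -m crank '[{"tx":-10,"ty":30,"tz":10,"wx":0,"wy":0,"wz":0},{"tx":-30,"ty":80,"tz":20,"wx":0,"wy":0,"wz":0},{"tx":-60,"ty":130,"tz":30,"wx":0,"wy":0,"wz":0},{"tx":-80,"ty":180,"tz":40,"wx":0,"wy":0,"wz":0},{"tx":-100,"ty":230,"tz":40,"wx":0,"wy":0,"wz":0},{"tx":-100,"ty":240,"tz":40,"wx":0,"wy":0,"wz":0},{"tx":-100,"ty":240,"tz":40,"wx":0,"wy":0,"wz":0}]' 0.58;  python3 - <<'E'
from h import *
s=shot('side','pics/side7.png')
t=shot('top','pics/top7.png'); g=cv2.cvtColor(t,cv2.COLOR_RGB2GRAY)
n,l,st,ce=cv2.connectedComponentsWithStats((g>165).astype(np.uint8))
P=[]
for i in range(1,n):
    if 235<ce[i][0]<310 and 210<ce[i][1]<290 and st[i][4]>4: P.append(ray('top',*ce[i],.094)[:2]); print('base',ce[i].round(1),st[i][4],P[-1].round(4))
P=np.array(P); print([np.linalg.norm(P[i]-P[j]).round(4) for i in range(len(P)) for j in range(i)])
o=cv2.imread('pics/top3.png').astype(int); d=np.abs(o-t[:,:,::-1]).max(2)>40
print('changed px: lid/mat',d[270:355,325:405].sum(),'jar',d[238:258,283:300].sum(),'phone',d[290:330,240:300].sum())
E
```

```text
time: 30.42
tool_pos: [0.5653, 0.0627, 0.0809]
tool_rot: [0.001, 0.705, 0.71, 0.001]
force: [0.6, -0.0, 1.1]
finger_gap: 0.0254
gripper_force: 29.8
time: 31.68
tool_pos: [0.5659, 0.063, 0.2034]
tool_rot: [0.001, 0.704, 0.71, 0.002]
force: [0.4, -0.5, -1.4]
finger_gap: 0.0503
gripper_force: 0.0
time: 32.55
tool_pos: [0.4643, 0.3029, 0.2397]
tool_rot: [0.0, 0.704, 0.71, -0.001]
force: [-0.1, -0.9, -0.3]
finger_gap: 0.0504
gripper_force: 0.0
base [266.1 228. ] 69 [0.6248 0.0218]
base [249.1 250.2] 71 [0.568  0.0624]
base [272.1 266.6] 72 [0.5284 0.0039]
[np.float64(0.0698), np.float64(0.0981), np.float64(0.0707)]
changed px: lid/mat 2850 jar 0 phone 0
```

```bash
python3 - <<'E'
from h import *
r=lambda f:cv2.imread(f'pics/{f}.png').astype(int)
print('side lid diff 3->7',(np.abs(r('side3')-r('side7')).max(2)>40)[275:360,225:310].sum())
d=(np.abs(r('top0')-r('top7')).max(2)>40)
for k,(x,y,w,h) in dict(phone=(240,290,60,38),pliers=(135,208,62,26),cleaner=(203,186,22,24),meter=(280,148,40,64),mug=(448,288,46,46)).items(): print(k,d[y:y+h,x:x+w].sum())
env.job_done()
E
```

```text
side lid diff 3->7 333
phone 0
pliers 0
cleaner 0
meter 0
mug 0
the job is handed in; nothing more can be done
```

The job is handed in at about 32.6 s of the 69 s allowed: the lid is right way up on the middle of the mat, both lamps stand base up in the two free tray cups, and the other things show no shift in the before/after pictures; I have not seen the judge's verdict.

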